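# Lock the kaleidoscope onto its ball stand

## Task

Open the case's lid past its balance point so that it stays open by itself, raise the locking handle on the kaleidoscope inside, then lift the kaleidoscope out and lower it level onto the ball of the stand with its handle still up. Press the handle fully down to lock it there, and leave it. Do not drop the kaleidoscope, leave the case open, do not press the hot-press's red button and leave the other parts on the bench where they are.

Things in the scene. Friction and masses are not known exactly. Their poses are not given: they have to be found in the camera images.
- lid (a joint): lid of the case, rad: 0 shut, 1.8 fully open on its stop; balances at about 1.3, falls shut below, open above. Case: black clamshell box fixed to the bench, 140 (x) by 250 mm (y), tray rim 45 mm above the bench, floor and walls 5 mm; the lid is a 32 mm deep shell (case 77 mm high when shut), 0.25 kg, hinged along the tray's far (+x) rim, opening up and away from the robot
- lid_tab (a point): steel pull tab in the middle of the lid's front edge: flat bar 16 mm wide (along y), 8 mm thick, jutting 32 mm forward (-x); the point is at mid-thickness, 18 mm out from the lid's front wall, 14 mm from the free end, 59 mm above the bench when shut. It turns with the lid; its y axis is parallel to the hinge line
- lid_hinge_line (a point): middle of the lid's hinge line at the tray's far rim, 45 mm above the bench, fixed; x away from the robot, y along the hinge line. The case's centre is 70 mm to -x. The tab point circles this line at a radius of about 159 mm (positive rotation about +y opens)
- head_grip (a point): loose kaleidoscope, 0.37 to 0.6 kg, level on the case floor, lying along the case. Point in its aluminium coupler head: block 44 mm wide (y +-22), x -66 to +23 mm, 50 mm high, flat sides; 28 mm above its flat underside, near the centre of mass. z up; x along the brass tube (36 mm thick, 39 at its end, which is at x +93). Handle to -x; raised it stands at x -50 and up to 90 mm above this point
- socket (a point): centre of the ball socket in the coupler head, open underneath: 24 mm above the head's underside, 22 mm to -x of head_grip and 4 mm lower; 32 mm wide inside (2 mm play each side of the ball). Axes as head_grip
- handle (a joint): locking handle, rad: 0 fully down (level, locked: its tongue reaches under the ball, and bars it from entering), 1.35 fully up (free). Friction of about 0.025 N m holds it where it is left. Hinge line: along head_grip's y, 50 mm to -x of head_grip and 16 mm higher; positive rotation about +y raises the free end, up and towards the head
- handle_grip (a point): centre of the round knob (diameter 17 mm, steel) at the free end of the handle, a steel bar 8 mm wide and 7 mm thick; 62 mm from the hinge line. Turns with the handle; x runs along the bar to the hinge. Handle down: 112 mm to -x of head_grip, 44 mm above the head's underside, 46 mm behind the head's rear end, free space beneath it. Gripped across y it can swivel in the fingers
- ball (a point): centre of the stand's steel ball (diameter 28 mm) on a 14 mm neck over a dark round foot (diameter 104 mm) fixed to the bench. The foot's flat top (diameter 90 mm), on which the head's underside rests, is 24 mm below this point, 18 mm above the bench. Kaleidoscope home: socket and ball centres coincide. The tube may point any way
- press_button (a joint): bystander: red push button on the hot-press at the left side of the bench, 0 out, 0.006 m pressed
- brass_tube_mid (a point): bystander: upright brass tube, diameter 40 mm, 120 mm tall; its middle
- collar_mid (a point): bystander: flat steel collar, diameter 42 mm, 14 mm tall; its middle
- disc_a_mid (a point): bystander: clear acrylic disc, diameter 38 mm, 5 mm thick; its middle
- disc_b_mid (a point): bystander: the other such disc; its middle
- teardrop_mid (a point): bystander: blue glass teardrop, diameter 26 mm, 36 mm tall, standing; point 15 mm up
Things that resemble listed ones, but are neither listed nor needed, are in the scene too. Of the things that look like the part that bears ball, the larger one is meant.

How it is judged:
By the outcome, as a careful person would: the job done as asked, in the order asked, and still so for the second after the job is handed in, with the robot touching nothing.
It also fails if it takes over 72 s, if anything falls off the work surface, if the arm or the gripper's body presses on something with over 40 N, if the wrist force passes 120 N, or if a joint passes its speed limit or range.

## Robot

A 7-joint arm with a two-finger parallel gripper is mounted at the origin on the work surface. World frame = base frame: x ahead of the robot, y to its left, z up, the work surface at z = 0. Lengths are in m, angles in rad, forces in N, time in s.
With the tool pointing down it reaches from about 0.425 to 0.925 m from the base axis. Payload 6.8 kg.
Tool frame: the origin (TCP) lies midway between the tips of the shut fingers; the grasp point (between the pads) lies 19 mm behind it; x points along the fingers, y is the direction in which the jaws open and shut, and the axes are right-handed (so a half turn about x gives the same grasp; the last joint's range is limited). The gripper opens to 85 mm and grips with 20 to 120 N. Pads are 22 mm wide; open, the fingers measure 114 mm over their backs; the gripper's body (76 mm by 85 mm) begins 54 mm behind the grasp point. The pads swing forward as they close: fully open they stand 13 mm farther back than shut.
Start: joints at [1.077, 0.477, 0.022, 1.555, -0.011, 1.109, -0.083], TCP at [0.254, -0.625, 0.231] pointing down, gripper open.
Joint ranges: [-2.96, 2.96], [-0.34, 2.1], [-1.41, 1.46], [0.24, 2.44], [-1.37, 4.51], [0.17, 1.92], [-2.96, 2.96]. Speed limits (rad/s): [2.39, 2.39, 3.14, 3.14, 3.14, 3.14, 3.14].

## Interface

Orientations are given as a rotation vector (axis times angle).
In Python, from bench import r gives the robot as it stands.
- The arm moves only by the tool carry_out, never from a script. Its argument "targets" is one flat list of numbers, 7 for each row, row after row: the finger opening in m, from 0 to 0.0854, then the shift along the tool's x, y, z in m, then the turn, a rotation vector about the tool's x, y, z in units of 5 degrees (1.0 is 5 degrees). A call has 1 to 12 rows; each row is the pose to reach, as a shift and turn from the pose measured when the call began, along the tool's axes at that moment; what a row does not reach only later rows make up. A row lasts 1/8 s, in which the tool goes at most 62.5 mm and 10.7 degrees, less where a joint would pass 70% of its speed; a pose out of reach is approached as far as the arm can. A call with a gripper value outside its range is refused whole. The fingers move at their own pace and stop on an object; "squeeze" is the grip in N (left out, the last holds). Time passes only in rows, so rows that repeat a pose let the fingers close. It gives the time, the measured TCP pose, the force and the opening at its end, in the units of the state.
- r.get_obs(): the state, without advancing time (a new reading comes with each control period).
- r.grab_frame(name): name is "scene" or "top" or "wrist"; returns the picture (400x640x3 uint8, blue, green, red); there is no depth.
- r.camera_info(name): a dict with "fx", "fy", "cx", "cy" (pixels), "xyz" and "orientation" of the camera in the world. Camera axes: x right, y up, looking along -z (the intrinsics and any distortion apply to the point x, -y, -z); pixel columns grow to the right and rows downward; lengths in m; the calibration is good to about 2 mm. A picture is of the moment at which its call begins: read the wrist's pose just before it. camera_info takes no time and is no camera call; for the wrist camera it gives the pose at the moment of the call.
- r.hand_in(): hands the job in, once; it reports no verdict.
The state is a dict: "clock": time; "joints": joint angles; "qvel": joint speeds; "tau": joint torques, N m; "tcp_pos": TCP position; "orientation": TCP orientation; "contact_force": force on the tool from outside, world axes, zero at the start; "moment": the same for the moment, N m; "grip_width": finger opening in m.
Only numpy, scipy, OpenCV 4.12 (cv2) and the standard library are available. Lean on these libraries where they do the work, as an engineer would, in place of code of your own. Each camera call takes 0.05 s, during which the arm holds its last target. There are 200 camera calls.

## Working session

There is one attempt and no reset: what is moved stays moved. The work goes in short steps, Python scripts to look and compute and a tool call to move; the robot and the scene stay as the last step left them, time stands still between calls to the robot, and variables do not carry over. Pictures are saved under pics/ and viewed, about 8 in all and at most 12, crops included, and the job is handed in when it is done.

Besides the shell and the picture viewer there is one more tool, called after "Call:" as name(argument=value, ...) on one line, values as JSON. carry_out: Moves the arm, as the interface text tells. Its arguments: {"type":"object","properties":{"targets":{"type":"array","items":{"type":"number"}},"squeeze":{"type":"number"}},"required":["targets"]}

```bash
mkdir -p pics; ls; python3 - <<'E'
from bench import r
import cv2
o=r.get_obs()
print(o)
for n in("scene","top","wrist"):
    print(n,r.camera_info(n)); cv2.imwrite(f"pics/{n}0.png",r.grab_frame(n))
E
```

```text
pics
{'clock': 0.0, 'joints': array([ 1.0768779 ,  0.47783134,  0.0223599 ,  1.55645938, -0.01150818,
        1.10929723, -0.08306516]), 'qvel': array([ 9.74051389e-04, -1.83902264e-03,  2.25517040e-04,  1.25668760e-03,
       -1.71184210e-03,  5.63962886e-05, -1.87868920e-03]), 'tau': array([-8.36161894e-05, -5.96447361e+01,  1.60763685e+00, -2.81189060e+01,
        1.23854616e-02,  9.47127293e-03, -4.84498287e-06]), 'tcp_pos': array([ 0.25376562, -0.62483721,  0.23030182]), 'orientation': array([ 2.01024431,  0.39465699, -2.01126089]), 'contact_force': array([ 0.17051941, -0.04771723,  0.12956871]), 'moment': array([0.03523481, 0.01677325, 0.00405642]), 'grip_width': 0.08513547144437346}
scene {'fx': 471.85330930353456, 'fy': 471.85330930353456, 'cx': 323.1070765891796, 'cy': 203.48511365276315, 'xyz': array([ 0.9478835 , -0.33935818,  1.09040544]), 'orientation': array([0.51497885, 0.20205987, 0.75546305])}
top {'fx': 361.11401003569785, 'fy': 361.11401003569785, 'cx': 307.8924407266828, 'cy': 200.95121435347153, 'xyz': array([0.38541479, 0.08474637, 1.00822324]), 'orientation': array([ 0.15373662, -0.11770908, -1.55915883])}
wrist {'fx': 347.43430330617554, 'fy': 347.43430330617554, 'cx': 314.18772415884126, 'cy': 199.3304373560243, 'xyz': array([ 0.31965598, -0.59831421,  0.37308235]), 'orientation': array([-0.24820217,  0.16961766, -1.17544019])}
```

View pics/top0.png

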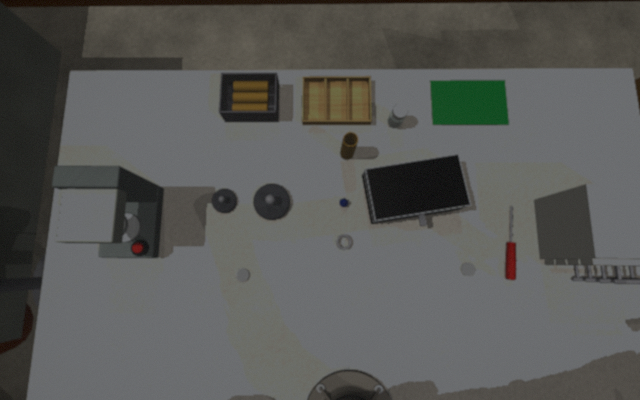

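View pics/scene0.png

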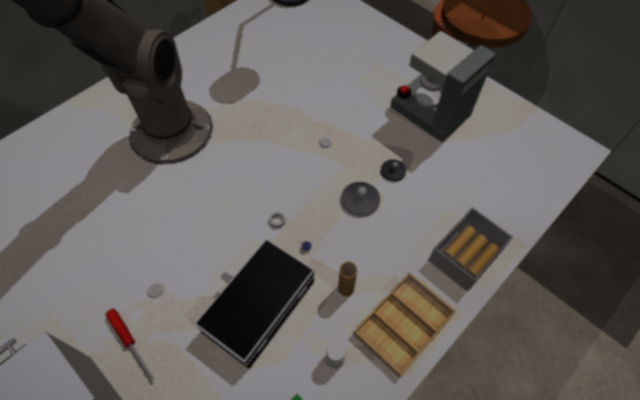

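The top view shows the case at about (416,189) with its tab at (426,221). There are two round stands, a larger one at (271,201) and a smaller one at (224,201). The larger fits the ball stand. Next I'll write helpers and make an enlarged crop to confirm.

```bash
cat > h.py <<'E'
import numpy as np, cv2, json
from scipy.spatial.transform import Rotation as R
from bench import r
def cast(c,u,v):
    d=np.array([(u-c["cx"])/c["fx"],-(v-c["cy"])/c["fy"],-1.]); return np.array(c["xyz"]),R.from_rotvec(c["orientation"]).apply(d)
def plane(c,u,v,z):
    o,d=cast(c,u,v); return o+d*(z-o[2])/d[2]
def tri(*cuv):
    A=np.zeros((3,3));b=np.zeros(3)
    for c,u,v in cuv:
        o,d=cast(c,u,v); d=d/np.linalg.norm(d); P=np.eye(3)-np.outer(d,d); A+=P; b+=P@o
    p=np.linalg.solve(A,b); return p
def proj(c,p):
    q=R.from_rotvec(c["orientation"]).inv().apply(np.array(p)-c["xyz"]); return np.array([c["cx"]-c["fx"]*q[0]/q[2],c["cy"]+c["fy"]*q[1]/q[2]])
def bright(im,g=0.5): return (255*(im/255.)**g).astype(np.uint8)
def tcp():
    o=r.get_obs(); return np.array(o["tcp_pos"]),R.from_rotvec(o["orientation"])
def row(p,Rm):
    "shift and turn (5-degree units) of goal pose in present tool axes"
    t,Q=tcp(); return np.round(np.r_[Q.inv().apply(np.array(p)-t),(Q.inv()*Rm).as_rotvec()/np.radians(5)],4)
E
python3 - <<'E'
from h import *
T=cv2.imread("pics/top0.png");S=cv2.imread("pics/scene0.png")
a=cv2.resize(bright(T[140:260,200:480]),None,fx=2.85,fy=2.85,interpolation=cv2.INTER_CUBIC)
b=cv2.resize(bright(S[140:370,190:420]),None,fx=1.1,fy=1.1,interpolation=cv2.INTER_CUBIC)
cv2.imwrite("pics/c1.png",a)
c2=r.camera_info("top")
g=cv2.cvtColor(T,cv2.COLOR_BGR2GRAY)
# dark blobs
for n,im in(("top",T),("scene",S)):
    g=cv2.cvtColor(im,cv2.COLOR_BGR2GRAY); m=((g<75)*255).astype(np.uint8)
    for k in cv2.findContours(m,cv2.RETR_EXTERNAL,cv2.CHAIN_APPROX_NONE)[0]:
        A=cv2.contourArea(k)
        if 150<A<9000:
            q=cv2.minAreaRect(k); print(n,int(A),np.round(q[0],1),np.round(q[1],1),round(q[2],1), np.round(cv2.boxPoints(q),1).tolist())
E
```

```text
top 1811 [349.5 384. ] [85. 30.] -0.0 [[307.0, 399.0], [307.0, 369.0], [392.0, 369.0], [392.0, 399.0]]
top 349 [510. 260.] [38. 10.] 90.0 [[505.0, 241.0], [515.0, 241.0], [515.0, 279.0], [505.0, 279.0]]
top 781 [214.7 203.9] [29.3 44.9] 59.0 [[187.89999389648438, 202.89999389648438], [226.39999389648438, 179.6999969482422], [241.5, 204.89999389648438], [203.0, 228.0]]
top 3784 [564.4 234.8] [94.6 54.1] 83.2 [[531.9000244140625, 191.10000610351562], [585.7000122070312, 184.6999969482422], [596.9000244140625, 278.6000061035156], [543.2000122070312, 285.0]]
top 1040 [272.  201.5] [35. 38.] 90.0 [[253.0, 184.0], [291.0, 184.0], [291.0, 219.0], [253.0, 219.0]]
top 5507 [416.3 195.1] [ 67.4 101.8] 80.8 [[360.70001220703125, 169.89999389648438], [461.20001220703125, 153.6999969482422], [471.8999938964844, 220.1999969482422], [371.3999938964844, 236.39999389648438]]
top 326 [348.9 146. ] [15.1 27.1] 11.3 [[338.79998779296875, 157.8000030517578], [344.20001220703125, 131.1999969482422], [359.0, 134.1999969482422], [353.70001220703125, 160.6999969482422]]
top 3178 [469.4 102.5] [44.1 76.6] 89.
[... 2194 characters left out ...]
4], [243.89999389648438, 359.70001220703125]]
scene 3426 [468.9 248. ] [52.4 71.3] 39.8 [[426.0, 258.6000061035156], [471.6000061035156, 203.89999389648438], [511.8999938964844, 237.39999389648438], [466.20001220703125, 292.20001220703125]]
scene 984 [360. 199.] [36.7 34. ] 26.6 [[336.0, 206.0], [351.20001220703125, 175.60000610351562], [384.0, 192.0], [368.79998779296875, 222.39999389648438]]
scene 574 [395.7 164.4] [26.2 34.5] 18.4 [[377.79998779296875, 176.60000610351562], [388.70001220703125, 143.89999389648438], [413.6000061035156, 152.1999969482422], [402.70001220703125, 184.89999389648438]]
scene 158 [289.5   3. ] [ 6. 37.] 90.0 [[271.0, 0.0], [308.0, 0.0], [308.0, 6.0], [271.0, 6.0]]
```

View pics/c1.png

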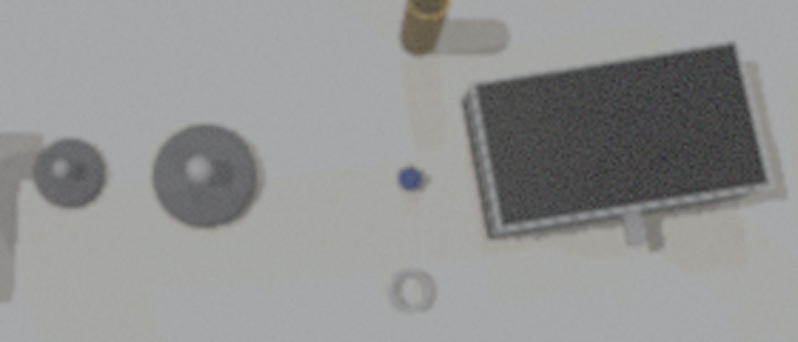

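```bash
python3 - <<'E'
from h import *
c=r.camera_info("top");s=r.camera_info("scene")
f=lambda u,v:(200+u/2.85,140+v/2.85)
K=[plane(c,*f(*p),.077) for p in((475,87),(733,43),(767,182),(502,227))]
for k in K: print("lid",k.round(4))
print("sides",[round(np.linalg.norm(K[i]-K[i-1]),4) for i in range(4)])
e=(K[1]-K[0])+(K[2]-K[3]); print("yaw",np.degrees(np.arctan2(-e[0]*-1,-e[1]*1)), "ctr",np.mean(K,0).round(4))
print("tab tip/base",plane(c,*f(633,245),.063).round(4),plane(c,*f(633,212),.063).round(4))
print("foot top cam",plane(c,272,201.5,.016).round(4),"scene",plane(s,360,199,.016).round(4))
print("ball",plane(c,*f(199,168),.045).round(4))
T=cv2.imread("pics/top0.png")
print("diam foot",np.linalg.norm(plane(c,253,201,.01)-plane(c,291,201,.01)))
for n,u,v in(("collar",413,292),("tear",410,179),("tube",425,30)): print(n,plane(c,*f(u,v),.01).round(3))
t,Q=tcp(); print(Q.as_matrix().round(3))
w=r.camera_info("wrist"); print(Q.inv().apply(w["xyz"]-t).round(4),(Q.inv()*R.from_rotvec(w["orientation"])).as_matrix().round(3))
E
```

```text
lid [ 0.6307 -0.048   0.077 ]
lid [ 0.6737 -0.2881  0.077 ]
lid [ 0.5427 -0.3106  0.077 ]
lid [ 0.5    -0.0699  0.077 ]
sides [np.float64(0.1325), np.float64(0.2439), np.float64(0.133), np.float64(0.2445)]
yaw 10.10743151937096 ctr [ 0.5868 -0.1791  0.077 ]
tab tip/base [ 0.4859 -0.1912  0.063 ] [ 0.5164 -0.1926  0.063 ]
foot top cam [0.5567 0.2088 0.016 ] scene [0.5644 0.2057 0.016 ]
ball [0.5587 0.2112 0.045 ]
diam foot 0.10716832658780549
collar [0.445 0.006 0.01 ]
tear [0.555 0.008 0.01 ]
tube [ 0.707 -0.008  0.01 ]
[[-0.001  0.376 -0.927]
 [ 0.001 -0.927 -0.376]
 [-1.    -0.001  0.   ]]
[-1.427e-01 -1.000e-04 -7.100e-02] [[ 0.     0.28  -0.96 ]
 [ 1.    -0.001  0.   ]
 [-0.001 -0.96  -0.28 ]]
```

The larger stand, at crop (207,175), has a foot about 107 mm across against the 104 mm given, so it is the one meant. The decoy is at crop (69,173). The case yaw is about 10° with its centre at (0.587,-0.179). The measured tab tip agrees with that within 6 mm. I'll move above the tab.

```bash
cat >> h.py <<'E'
def down(ydir,about=0.):
    "tool x down, tool y along heading ydir (deg from world x)"
    a=np.radians(ydir); y=np.array([np.cos(a),np.sin(a),0]); x=np.array([0,0,-1.]); return R.from_matrix(np.c_[x,y,np.cross(x,y)])
E
python3 - <<'E'
from h import *
print(row([0.495,-0.195,0.16],down(-79.9)))
E
```

```text
[ 0.0709 -0.3075 -0.3853  2.4006  0.0029  0.0157]
```

Call:
carry_out(targets=[0.06,0.07,-0.307,-0.385,2.4,0,0,0.06,0.07,-0.307,-0.385,2.4,0,0,0.06,0.07,-0.307,-0.385,2.4,0,0,0.06,0.07,-0.307,-0.385,2.4,0,0,0.06,0.07,-0.307,-0.385,2.4,0,0,0.06,0.07,-0.307,-0.385,2.4,0,0,0.06,0.07,-0.307,-0.385,2.4,0,0,0.06,0.07,-0.307,-0.385,2.4,0,0,0.06,0.07,-0.307,-0.385,2.4,0,0,0.06,0.07,-0.307,-0.385,2.4,0,0,0.06,0.07,-0.307,-0.385,2.4,0,0], squeeze=25)

```text
clock: 1.52
tcp_pos: [0.4941, -0.1974, 0.161]
orientation: [2.13, 0.186, -2.132]
contact_force: [-0.0, -0.5, -0.8]
grip_width: 0.06
```

```bash
python3 - <<'E'
from h import *
w=r.camera_info("wrist"); im=r.grab_frame("wrist"); json.dump({k:np.array(v).tolist() for k,v in w.items()},open("pics/w1.json","w"))
t,Q=tcp(); print(t.round(4)); print("pred tab pt",proj(w,[.5,-.194,.063]))
cv2.imwrite("pics/w1.png",bright(im))
E
```

```text
[ 0.4942 -0.1973  0.1611]
pred tab pt [311.26069152 191.9174851 ]
```

View pics/w1.png

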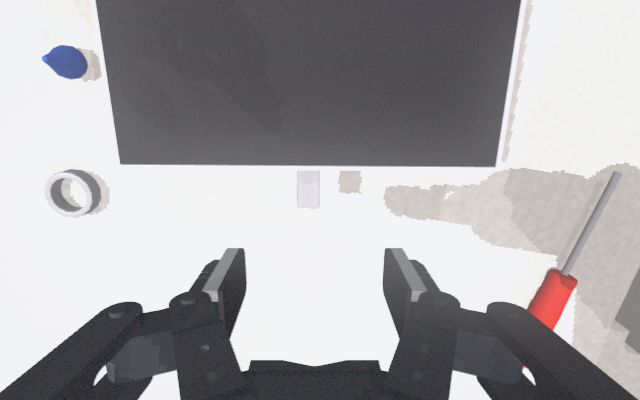

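The lid's front edge runs from (120,164) to (497,166), and the tab spans (297..320, 171..208). I'll compute from these.

```bash
python3 - <<'E'
from h import *
w=json.load(open("pics/w1.json"))
a,b=plane(w,120,164,.077),plane(w,497,166,.077); d=b-a
print(a.round(4),b.round(4),np.linalg.norm(d),"yaw",np.degrees(np.arctan2(d[0],-d[1])))
yaw=np.arctan2(d[0],-d[1]); X=np.array([np.cos(yaw),np.sin(yaw),0]);m=(a+b)/2
print("tab end top",plane(w,308.5,198,.063).round(4),"end bottom",plane(w,308.5,208,.055).round(4),"root",plane(w,308.5,171,.063).round(4))
print("front mid",m.round(4),"hinge",(m+X*.14).round(4),"center",(m+.07*X).round(4),"tabpt",(m-.018*X).round(4))
E
```

```text
[ 0.5006 -0.0659  0.077 ] [ 0.5425 -0.3113  0.077 ] 0.24898293351146208 yaw 9.693626801465518
tab end top [ 0.4952 -0.1928  0.063 ] end bottom [ 0.4852 -0.1944  0.055 ] root [ 0.5147 -0.1895  0.063 ]
front mid [ 0.5216 -0.1886  0.077 ] hinge [ 0.6596 -0.165   0.077 ] center [ 0.5906 -0.1768  0.077 ] tabpt [ 0.5038 -0.1916  0.077 ]
```

```bash
python3 - <<'E'
from h import *
print(row([0.497,-0.1933,0.046],down(-80.2)))
E
```

```text
[ 0.1151 -0.0034 -0.0035  0.0272  0.0071  0.0085]
```

Call:
carry_out(targets=[0.06,0.06,-0.0034,-0.0035,0,0,0,0.06,0.1151,-0.0034,-0.0035,0,0,0,0.06,0.1151,-0.0034,-0.0035,0,0,0,0.0,0.1151,-0.0034,-0.0035,0,0,0,0.0,0.1151,-0.0034,-0.0035,0,0,0,0.0,0.1151,-0.0034,-0.0035,0,0,0,0.0,0.1151,-0.0034,-0.0035,0,0,0,0.0,0.1151,-0.0034,-0.0035,0,0,0], squeeze=25)

```text
clock: 2.58
tcp_pos: [0.4983, -0.1921, 0.0484]
orientation: [2.133, 0.187, -2.129]
contact_force: [-2.6, 5.1, 9.7]
grip_width: 0.015
```

```bash
python3 - <<'E'
from h import *
t,Q=tcp(); print(t.round(4), r.get_obs()["grip_width"])
H=np.array([.6585,-.166,.045]); a=np.radians(9.8); X=np.array([np.cos(a),np.sin(a),0]);Z=np.array([0,0,1.])
g=t+Z*.013; g0=(g-H)@X; h0=g[2]-H[2]; print(g0,h0)
for th in np.arange(8,89,8):
    s=np.radians(th); x=g0*np.cos(s)+h0*np.sin(s); z=-g0*np.sin(s)+h0*np.cos(s)
    d=(x-g0)*X+(z-h0)*Z; print(th,Q.inv().apply(d).round(3))
E
```

```text
[ 0.4983 -0.1921  0.0484] 0.014983670596064839
-0.1623282400887852 0.016409943883533763
8 [-0.022 -0.    -0.004]
16 [-0.044 -0.    -0.011]
24 [-0.065  0.    -0.021]
32 [-0.083  0.    -0.034]
40 [-0.1    0.    -0.049]
48 [-0.115  0.    -0.066]
56 [-0.127  0.    -0.085]
64 [-0.136  0.    -0.106]
72 [-0.143  0.    -0.128]
80 [-0.146  0.    -0.151]
88 [-0.146  0.    -0.173]
```

Call:
carry_out(targets=[0,-0.022,0,-0.004,0,0,0,0,-0.044,0,-0.011,0,0,0,0,-0.065,0,-0.021,0,0,0,0,-0.083,0,-0.034,0,0,0,0,-0.1,0,-0.049,0,0,0,0,-0.1,0,-0.049,0,0,0])

```text
clock: 3.32
tcp_pos: [0.5476, -0.1837, 0.1509]
orientation: [2.136, 0.186, -2.124]
contact_force: [-2.3, 0.4, 0.4]
grip_width: 0.015
```

Call:
carry_out(targets=[0,-0.013,0,-0.016,0,0,0,0,-0.025,0,-0.035,0,0,0,0,-0.034,0,-0.056,0,0,0,0,-0.041,0,-0.078,0,0,0,0,-0.044,0,-0.101,0,0,0,0,-0.044,0,-0.115,0,0,0,0,-0.044,0,-0.115,0,0,0])

```text
clock: 4.2
tcp_pos: [0.6613, -0.1645, 0.1962]
orientation: [2.137, 0.185, -2.122]
contact_force: [-0.6, -1.9, 5.1]
grip_width: 0.0151
```

```bash
python3 - <<'E'
from h import *
a=bright(r.grab_frame("scene"));cv2.imwrite("pics/s2.png",a)
E
```

```text
(no output)
```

View pics/s2.png

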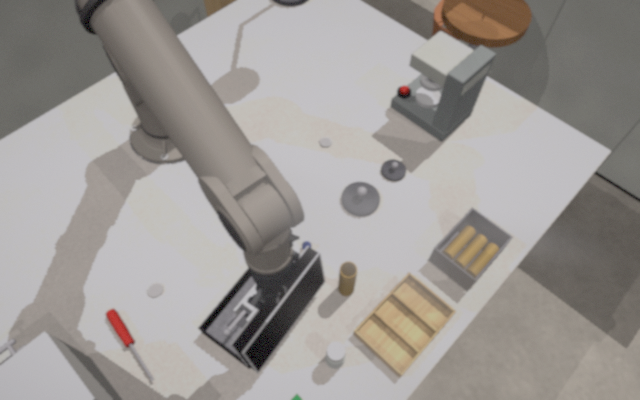

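Lid is at about 1.49 rad, past balance. I'll release, retreat straight up and look into the case.

Call:
carry_out(targets=[0.06,0,0,0,0,0,0,0.06,0,0,0,0,0,0,0.06,0,0,0,0,0,0,0.06,-0.05,0,0,0,0,0,0.06,-0.1,0,0.03,0,0,0,0.06,-0.1,0,0.073,0,0,0,0.06,-0.1,0,0.073,0,0,0])

```text
clock: 5.12
tcp_pos: [0.5857, -0.1787, 0.2964]
orientation: [2.138, 0.181, -2.124]
contact_force: [0.2, 0.1, -0.5]
grip_width: 0.0602
```

```bash
python3 - <<'E'
from h import *
w=r.camera_info("wrist"); im=r.grab_frame("wrist"); json.dump({k:np.array(v).tolist() for k,v in w.items()},open("pics/w2.json","w"))
cv2.imwrite("pics/w2.png",bright(im))
T=r.grab_frame("top"); cv2.imwrite("pics/t2.png",bright(T))
E
```

```text
(no output)
```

View pics/w2.png

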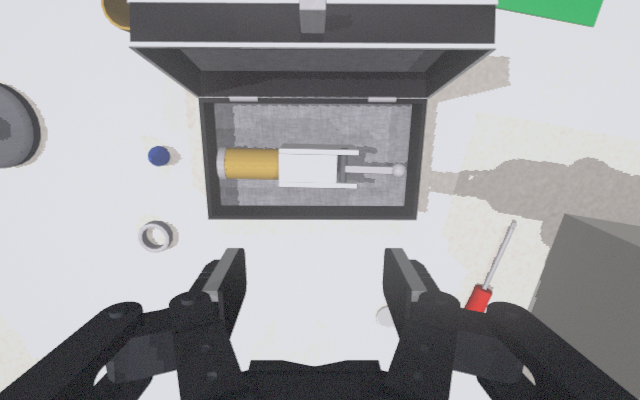

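The lid stays open. The kaleidoscope's tube points image-left (+y), with the tube end at (218,163). The head spans columns 279–358 and rows 148–188. The knob is at (399,170). Now I'll find the metric positions.

```bash
python3 - <<'E'
from h import *
w=json.load(open("pics/w2.json")); im=cv2.imread("pics/w2.png"); hsv=cv2.cvtColor(im,cv2.COLOR_BGR2HSV)
g=im.min(2); roi=np.zeros_like(g); roi[135:200,222:408]=1
m=((g>165)&(hsv[...,1]<40)&(roi>0)).astype(np.uint8)
for k in cv2.findContours(m,cv2.RETR_EXTERNAL,cv2.CHAIN_APPROX_NONE)[0]:
    if cv2.contourArea(k)>15: print(cv2.contourArea(k),cv2.boundingRect(k),np.round(cv2.boxPoints(cv2.minAreaRect(k)),1).tolist())
P={n:plane(w,u,v,z) for n,u,v,z in(("FL",279,148,.055),("NL",279,188,.055),("FR",358,150,.055),("NR",357,187.5,.055),("knob",399,170,.051),("tubeend",218,163,.035))}
for n,p in P.items(): print(n,p.round(4))
print(np.linalg.norm(P["FL"]-P["NL"]),np.linalg.norm(P["FR"]-P["NR"]),np.linalg.norm(P["FL"]-P["FR"]))
L=(P["FL"]+P["NL"])/2; Rr=(P["FR"]+P["NR"])/2; d=L-P["knob"]; d[2]=0; D=np.linalg.norm(d); d/=D
print("dist L-knob (expect .135)",D,"heading",np.degrees(np.arctan2(d[1],d[0])),"hd L-R",np.degrees(np.arctan2(*(L-Rr)[[1,0]])))
print("head_grip est from L, R, knob",(L-.023*d).round(4),(Rr+.066*d).round(4),(P["knob"]+.112*d).round(4))
t=cv2.resize(im[130:205,205:420],None,fx=3.7,fy=3.7,interpolation=cv2.INTER_CUBIC); cv2.imwrite("pics/w2c.png",t)
E
```

```text
19.0 (349, 195, 9, 5) [[349.0, 195.0], [357.0, 195.0], [357.0, 199.0], [349.0, 199.0]]
19.0 (266, 195, 10, 5) [[265.6000061035156, 198.39999389648438], [266.6000061035156, 194.60000610351562], [275.29998779296875, 196.8000030517578], [274.3999938964844, 200.60000610351562]]
443.5 (345, 165, 60, 22) [[344.8999938964844, 166.0], [403.8999938964844, 164.8000030517578], [404.29998779296875, 185.39999389648438], [345.29998779296875, 186.60000610351562]]
50.0 (365, 154, 19, 9) [[364.6000061035156, 154.8000030517578], [382.5, 153.5], [383.0, 161.0], [365.20001220703125, 162.3000030517578]]
29.5 (222, 152, 3, 25) [[222.0, 152.0], [224.0, 152.0], [224.0, 176.0], [222.0, 176.0]]
2516.0 (238, 148, 121, 41) [[237.89999389648438, 187.0], [238.3000030517578, 147.60000610351562], [358.1000061035156, 148.6999969482422], [357.70001220703125, 188.10000610351562]]
35.5 (377, 140, 13, 13) [[375.6000061035156, 150.8000030517578], [382.0, 138.0], [390.3999938964844, 142.1999969482422], [384.0, 155.0]]
39.0 (373, 135, 16, 5) [[373.0, 135.0], [388.0, 135.0], [388.0, 139.0], [373.0, 139.0]]
FL [ 0.5985 -0.1375  0.055 ]
NL [ 0.5535 -0.1441  0.055 ]
FR [ 0.6113 -0.224   0.055 ]
NR [ 0.5693 -0.2316  0.055 ]
knob [ 0.5966 -0.2751  0.051 ]
tubeend [ 0.566 -0.068  0.035]
0.04550766388070426 0.042724192023073 0.08735358379368073
dist L-knob (expect .135) 0.13587947983178758 heading 98.69613907645444 hd L-R 99.30670441576281
head_grip est from L, R, knob [ 0.5795 -0.1636  0.055 ] [ 0.5803 -0.1625  0.055 ] [ 0.5796 -0.1644  0.051 ]
```

View pics/w2c.png

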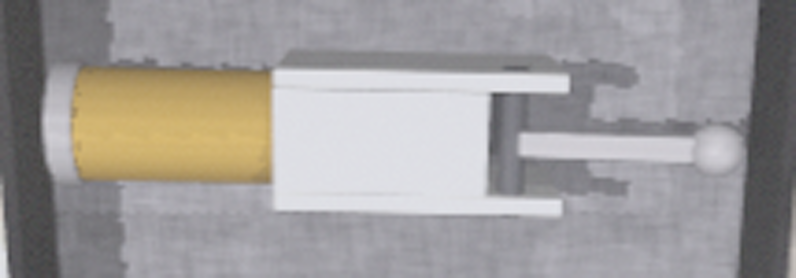

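```bash
python3 - <<'E'
from h import *
print(r.get_obs()["joints"].round(2))
for z in(.16,.032): print(row([.5966,-.2751,z],down(9)), row([.5966,-.2751,z],down(-171)))
E
```

```text
[ 0.29  0.33 -0.12  1.63  0.04  1.18 -1.24]
[ 1.35800e-01  9.78000e-02  9.70000e-03 -1.78089e+01 -5.11000e-02
 -7.93000e-02] [ 1.3580e-01  9.7800e-02  9.7000e-03  1.8191e+01 -7.9600e-02  5.1300e-02]
[ 2.63800e-01  9.76000e-02  1.06000e-02 -1.78089e+01 -5.11000e-02
 -7.93000e-02] [ 2.6380e-01  9.7600e-02  1.0600e-02  1.8191e+01 -7.9600e-02  5.1300e-02]
```

Call:
carry_out(targets=[0.045,0.0,0.05,0.01,-2,0,0,0.045,0.03,0.098,0.01,-4,0,0,0.045,0.06,0.098,0.01,-6,0,0,0.045,0.08,0.098,0.01,-8,0,0,0.045,0.1,0.098,0.01,-10,0,0,0.045,0.136,0.098,0.01,-12,0,0,0.045,0.136,0.098,0.01,-14,0,0,0.045,0.136,0.098,0.01,-16,0,0,0.045,0.136,0.098,0.01,-17.8,0,-0.08,0.045,0.136,0.098,0.01,-17.8,-0.05,-0.08,0.045,0.136,0.098,0.01,-17.8,-0.05,-0.08])

```text
clock: 6.6
tcp_pos: [0.5968, -0.2749, 0.1593]
orientation: [1.096, 1.279, -1.095]
contact_force: [0.2, -0.3, -0.2]
grip_width: 0.0451
```

```bash
python3 - <<'E'
from h import *
w=r.camera_info("wrist"); im=r.grab_frame("wrist"); json.dump({k:np.array(v).tolist() for k,v in w.items()},open("pics/w3.json","w"))
cv2.imwrite("pics/w3.png",bright(im))
print("knob pred",proj(w,[.5966,-.2751,.049])); print(row([.5966,-.2751,.032],down(9)))
E
```

```text
knob pred [313.83348929 196.62327021]
[ 1.274e-01 -1.000e-04  2.000e-04 -3.120e-02 -6.100e-03  3.000e-04]
```

View pics/w3.png

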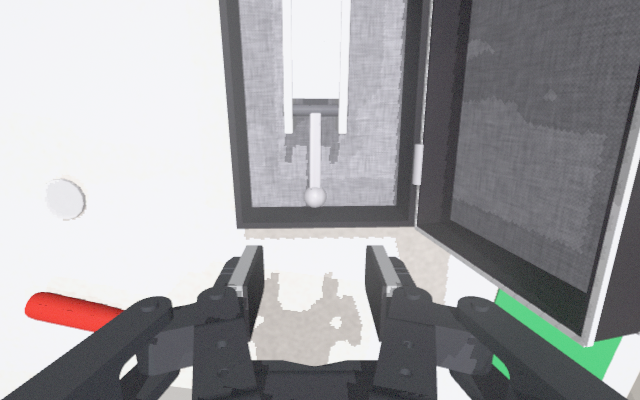

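The knob is at (315.5,197) against a predicted (313.8,196.6), so it agrees to about 1 mm. I'll grip it.

Call:
carry_out(targets=[0.045,0.06,0.001,0,0,0,0,0.045,0.115,0.001,0,0,0,0,0.045,0.128,0.001,0,0,0,0,0.045,0.128,0.001,0,0,0,0,0,0.128,0.001,0,0,0,0,0,0.128,0.001,0,0,0,0,0,0.128,0.001,0,0,0,0,0,0.128,0.001,0,0,0,0], squeeze=20)

```text
clock: 7.65
tcp_pos: [0.5983, -0.2755, 0.0323]
orientation: [1.095, 1.276, -1.094]
contact_force: [1.6, -1.9, 0.4]
grip_width: 0.0152
```

Call:
carry_out(targets=[0,-0.0129,0,-0.0014,0,0,0,0,-0.0252,0,-0.0054,0,0,0,0,-0.0364,0,-0.0118,0,0,0,0,-0.0461,0,-0.0205,0,0,0,0,-0.0537,0,-0.031,0,0,0,0,-0.0583,0,-0.0408,0,0,0,0,-0.0606,0,-0.0491,0,0,0,0,-0.0606,0,-0.051,0,0,0,0,-0.0606,0,-0.051,0,0,0])

```text
clock: 8.78
tcp_pos: [0.5901, -0.2243, 0.0922]
orientation: [1.095, 1.278, -1.094]
contact_force: [-0.1, -0.3, -2.3]
grip_width: 0.0148
```

```bash
python3 - <<'E'
from h import *
w=r.camera_info("wrist"); im=r.grab_frame("wrist"); json.dump({k:np.array(v).tolist() for k,v in w.items()},open("pics/w4.json","w"))
cv2.imwrite("pics/w4.png",bright(im)); print(tcp()[0])
E
```

```text
[ 0.59002676 -0.2245399   0.09215761]
```

View pics/w4.png

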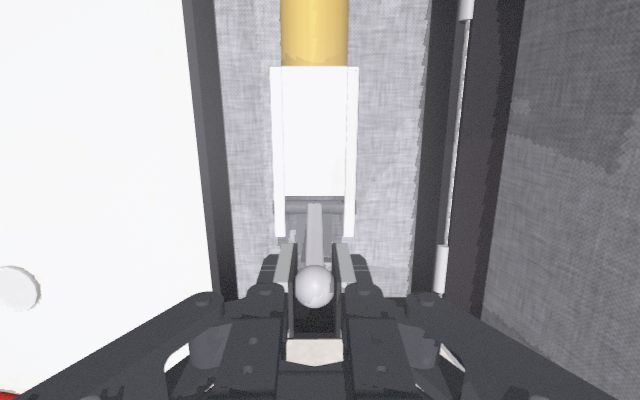

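The handle is up, with the knob in the fingers at (314,286). The head's top edge runs from (271,67) to (357,67), and the rails end at row 236. I'll recompute the head pose.

```bash
python3 - <<'E'
from h import *
w=json.load(open("pics/w4.json"))
P=[plane(w,u,v,.055) for u,v in((271,67),(357,67),(279.5,236),(350,236))]
for p in P: print(p.round(4))
A=(P[0]+P[1])/2;B=(P[2]+P[3])/2;d=(A-B)/np.linalg.norm(A-B)
print(np.linalg.norm(P[0]-P[1]),np.linalg.norm(P[2]-P[3]),np.linalg.norm(A-B),"hd",np.degrees(np.arctan2(d[1],d[0])),"grip",(A-.023*d).round(4),(B+.066*d).round(4))
a=np.radians(99); u=np.array([np.cos(a),np.sin(a),0]); print("knob at x",(tcp()[0]-(A-.023*d))@u)
E
```

```text
[ 0.5562 -0.1429  0.055 ]
[ 0.5975 -0.1365  0.055 ]
[ 0.5715 -0.2297  0.055 ]
[ 0.6102 -0.2237  0.055 ]
0.04175432355996181 0.03919709687009875 0.08810763130610846 hd 99.1624263049116 grip [ 0.5805 -0.1624  0.055 ] [ 0.5804 -0.1615  0.055 ]
knob at x -0.06283777899133806
```

Call:
carry_out(targets=[0.045,0,0,0,0,0,0,0.062,0,0,0,0,0,0,0.062,-0.03,0,0,0,0,0,0.062,-0.065,0,0,0,0,0,0.062,-0.065,0,-0.035,0,0,0,0.062,-0.065,0,-0.0693,0,0,0,0.062,-0.065,0,-0.0693,0,0,0,0.062,-0.01,0,-0.0693,0,0,0,0.062,0.04,0,-0.0693,0,0,0,0.062,0.04,0,-0.0693,0,0,0])

```text
clock: 10.07
tcp_pos: [0.5762, -0.1565, 0.0487]
orientation: [1.094, 1.285, -1.1]
contact_force: [-0.5, -0.2, 1.1]
grip_width: 0.0618
```

```bash
python3 - <<'E'
from h import *
print(row([.5795,-.156,.013],down(9.1)),r.get_obs()["contact_force"])
E
```

```text
[ 0.0357  0.0036  0.0001 -0.0621 -0.0308  0.0796] [-0.46474948 -0.24300687  1.10942704]
```

Call:
carry_out(targets=[0.062,0.015,0.0036,0,0,0,0.08,0.062,0.036,0.0036,0,0,0,0.08,0.062,0.036,0.0036,0,0,0,0.08,0,0.036,0.0036,0,0,0,0.08,0,0.036,0.0036,0,0,0,0.08,0,0.036,0.0036,0,0,0,0.08,0,0.036,0.0036,0,0,0,0.08], squeeze=70)

```text
clock: 10.95
tcp_pos: [0.58, -0.1559, 0.0134]
orientation: [1.097, 1.279, -1.094]
contact_force: [-1.6, 1.4, 5.5]
grip_width: 0.0433
```

Call:
carry_out(targets=[0,-0.02,0,0,0,0,0,0,-0.06,0,0,0,0,0,0,-0.11,0,0,0,0,0,0,-0.17,0,0,0,0,0,0,-0.23,0,0,0,0,0,0,-0.25,0,0,0,0,0,0,-0.25,0,0,0,0,0])

```text
clock: 11.82
tcp_pos: [0.5803, -0.1565, 0.2655]
orientation: [1.098, 1.276, -1.092]
contact_force: [0.4, -0.2, -6.2]
grip_width: 0.043
```

```bash
python3 - <<'E'
from h import *
print(row([.54,.06,.27],down(-80)), r.get_obs()["contact_force"], r.get_obs()["grip_width"])
E
```

```text
[-4.30000e-03 -6.70000e-03 -2.20100e-01  1.77584e+01 -4.25000e-02
 -2.92000e-02] [ 0.42412005 -0.22735076 -6.17541149] 0.04300408206788864
```

Call:
carry_out(targets=[0,0,-0.001,-0.02,1.6,0,0,0,0,-0.001,-0.04,3.2,0,0,0,0,-0.001,-0.06,4.8,0,0,0,0,-0.002,-0.08,6.4,0,0,0,0,-0.003,-0.1,8,0,0,0,0,-0.004,-0.12,9.6,0,0,0,0,-0.005,-0.14,11.2,0,0,0,0,-0.006,-0.16,12.8,0,0,0,-0.004,-0.006,-0.18,14.4,0,0,0,-0.004,-0.007,-0.2,16,0,0,0,-0.004,-0.007,-0.22,17.7,0,0,0,-0.004,-0.007,-0.22,17.76,-0.04,-0.03])

```text
clock: 13.32
tcp_pos: [0.538, 0.0617, 0.268]
orientation: [2.125, 0.191, -2.132]
contact_force: [-0.8, -0.5, -6.2]
grip_width: 0.043
```

```bash
python3 - <<'E'
from h import *
w=r.camera_info("wrist"); im=r.grab_frame("wrist"); json.dump({k:np.array(v).tolist() for k,v in w.items()},open("pics/w5.json","w"))
cv2.imwrite("pics/w5.png",bright(im)); t,Q=tcp(); print(t.round(4),Q.as_matrix().round(3))
E
```

```text
[0.5385 0.0601 0.2681] [[-0.003  0.177 -0.984]
 [-0.001 -0.984 -0.177]
 [-1.     0.     0.003]]
```

View pics/w5.png

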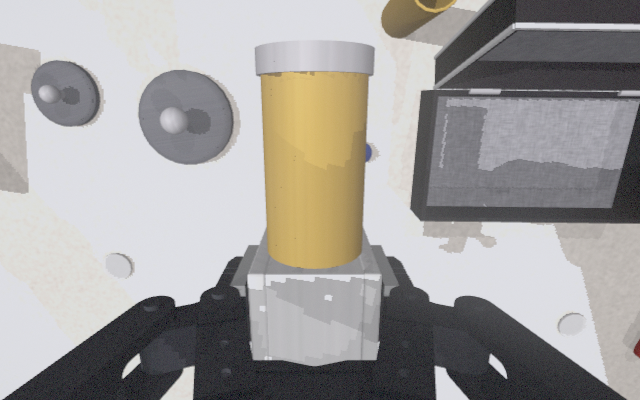

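The wrist view shows the larger stand with its foot at about (186,117) and its ball at (174,120). The kaleidoscope is in hand with its tube end at rows 45–75 and the head's top front edge at row 275. I'll check levelness by projection and measure the ball.

```bash
python3 - <<'E'
from h import *
w=json.load(open("pics/w5.json")); im=cv2.imread("pics/w5.png"); hsv=cv2.cvtColor(im,cv2.COLOR_BGR2HSV)
t=np.array([.5385,.0601,.2681]); a=np.radians(10.2); u=np.array([np.cos(a),np.sin(a),0]); v=np.array([-u[1],u[0],0]); Z=np.array([0,0,1])
hg=t-.006*u+.0196*Z
for n,x,y,z in(("front top L",.023,.022,.022),("front top R",.023,-.022,.022),("rail end top L",-.066,.022,.022),("tube end L",.093,.0195,0),("tube end R",.093,-.0195,0)): print(n,proj(w,hg+x*u+y*v+z*Z).round(1))
# foot
m=((hsv[...,2]<150)).astype(np.uint8); m[:,240:]=0; m[175:]=0; m[:,:130]=0
k=max(cv2.findContours(m,cv2.RETR_EXTERNAL,cv2.CHAIN_APPROX_NONE)[0],key=cv2.contourArea); E=cv2.fitEllipse(k); print(E)
print("foot c z.015",plane(w,*E[0],.015).round(4),"diam",(E[1][0]+E[1][1])/2)
# ball bright blob
g=im.min(2); b=((g>120)).astype(np.uint8); b[:,:150]=0;b[:,205:]=0;b[:90]=0;b[145:]=0
for k in cv2.findContours(b,cv2.RETR_EXTERNAL,cv2.CHAIN_APPROX_NONE)[0]:
    if cv2.contourArea(k)>100:
        c,rad=cv2.minEnclosingCircle(k); print("ball",c,rad,cv2.contourArea(k),plane(w,*c,.042).round(4))
        s=r.camera_info("top")
print("obs",r.get_obs()["moment"])
cs,ct=r.camera_info("scene"),r.camera_info("top")
f=lambda U,V:(200+U/2.85,140+V/2.85)
print("tri", tri((w,173.5,120.5),(ct,*f(199,168))).round(4))
E
```

```text
front top L [251.2 272.4]
front top R [387.9 272.6]
rail end top L [262.6 475.3]
tube end L [259.9  46.4]
tube end R [379.6  46.5]
((185.72373962402344, 116.51927185058594), (89.22566223144531, 98.27897644042969), 132.13223266601562)
foot c z.015 [0.5623 0.2113 0.015 ] diam 93.7523193359375
ball (177.0, 117.0) 38.18386459350586 2449.5 [0.5633 0.2107 0.042 ]
obs [-0.05771872 -0.13614744  0.01042911]
tri [0.5591 0.2119 0.0458]
```

```bash
python3 - <<'E'
from h import *
def ball(im,w,box,scale=6):
    x0,y0,x1,y1=box; g=cv2.cvtColor(im,cv2.COLOR_BGR2GRAY)[y0:y1,x0:x1]
    G=cv2.resize(g,None,fx=scale,fy=scale,interpolation=cv2.INTER_CUBIC); G=cv2.GaussianBlur(G,(0,0),scale*.5)
    th,m=cv2.threshold(G,0,255,cv2.THRESH_BINARY+cv2.THRESH_OTSU)
    k=max(cv2.findContours(m,cv2.RETR_EXTERNAL,cv2.CHAIN_APPROX_NONE)[0],key=cv2.contourArea)
    c,rad=cv2.minEnclosingCircle(k); mu=cv2.moments(k); c=np.array(c)/scale+(x0-.4,y0-.4)
    print(th,"c",c.round(1),"r",round(rad/scale,1),"exp r",round(.014*w["fx"]/np.linalg.norm(np.array([.56,.21,.042])-w["xyz"]),1),plane(w,*c,.042).round(4)); return c
w=json.load(open("pics/w5.json")); ct,cs=r.camera_info("top"),r.camera_info("scene")
a=ball(cv2.imread("pics/w5.png"),w,(155,102,195,138))
b=ball(cv2.imread("pics/t2.png"),ct,(262,190,280,208))
c=ball(cv2.imread("pics/s2.png"),cs,(350,180,375,204))
print(tri((w,*a),(ct,*b)),tri((w,*a),(cs,*c)),tri((w,*a),(cs,*c),(ct,*b)))
t,Q=tcp();print(t.round(4))
cv2.imwrite("pics/ball.png",np.hstack([cv2.resize(cv2.imread("pics/"+n)[y0:y1,x0:x1],(260,260),interpolation=cv2.INTER_CUBIC) for n,(x0,y0,x1,y1) in(("w5.png",(155,102,195,142)),("t2.png",(260,190,280,210)),("s2.png",(348,180,373,205)))]))
E
```

```text
156.0 c [170.3 119.8] r 12.3 exp r 12.3 [0.5592 0.2174 0.042 ]
127.0 c [268.9 198.6] r 4.6 exp r 5.1 [0.5601 0.2143 0.042 ]
148.0 c [362.  183.4] r 13.0 exp r 5.3 [0.5448 0.2326 0.042 ]
[0.55953907 0.214201   0.04824248] [0.56931851 0.1939074  0.1084769 ] [0.55829258 0.21084338 0.07119044]
[0.5385 0.0601 0.2681]
```

View pics/ball.png

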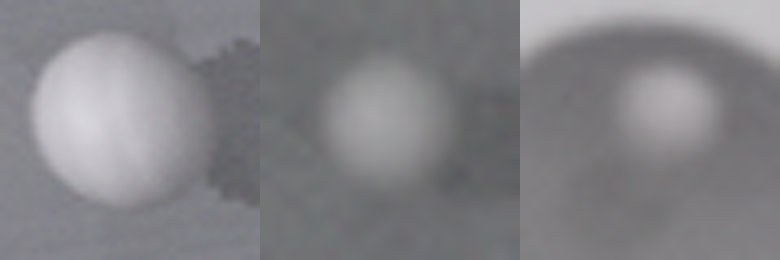

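From this crop the ball centres are at wrist (173.3,119.8), top (269.4,198.8) and scene (362.1,190.6).

```bash
python3 - <<'E'
from h import *
w=json.load(open("pics/w5.json")); ct,cs=r.camera_info("top"),r.camera_info("scene")
L=[(w,173.3,119.8),(ct,269.4,198.8),(cs,362.1,190.6)]
for c in L: print(plane(*c,.042).round(4))
print(tri(*L).round(4),tri(L[0],L[1]).round(4),tri(L[0],L[2]).round(4),tri(L[1],L[2]).round(4)); print(np.array(w["xyz"]).round(4),r.camera_info("wrist")["xyz"].round(4))
E
```

```text
[0.5598 0.2143 0.042 ]
[0.5596 0.2128 0.042 ]
[0.5602 0.2157 0.042 ]
[0.5601 0.2137 0.0436] [0.5597 0.2131 0.0439] [0.5602 0.2146 0.0428] [0.5602 0.2137 0.0435]
[0.6083 0.0744 0.4104] [0.6088 0.0729 0.4105]
```

```bash
python3 - <<'E'
from h import *
for z in(.2681,.12): print(row([.5885,.2193,z],down(-79.8)))
E
```

```text
[-0.0003 -0.1478 -0.0773 -0.0032  0.0373 -0.    ]
[ 0.1478 -0.1478 -0.0778 -0.0032  0.0373 -0.    ]
```

Call:
carry_out(targets=[0,0,-0.03,-0.015,0,0,0,0,0,-0.065,-0.035,0,0.04,0,0,0,-0.1,-0.055,0,0.04,0,0,0,-0.13,-0.07,0,0.04,0,0,0.03,-0.148,-0.0775,0,0.04,0,0,0.07,-0.148,-0.0775,0,0.04,0,0,0.12,-0.148,-0.0775,0,0.04,0,0,0.148,-0.148,-0.0775,0,0.04,0,0,0.148,-0.148,-0.0775,0,0.04,0,0,0.148,-0.148,-0.0775,0,0.04,0])

```text
clock: 14.62
tcp_pos: [0.5892, 0.2191, 0.1208]
orientation: [2.13, 0.19, -2.127]
contact_force: [0.4, -0.3, -5.8]
grip_width: 0.0435
```

```bash
python3 - <<'E'
from h import *
w=r.camera_info("wrist"); im=r.grab_frame("wrist"); t,Q=tcp(); print(t.round(4),row([.5885,.2193,.0264],down(-79.8)))
cv2.imwrite("pics/w6.png",bright(im))
s=bright(r.grab_frame("scene"));T=bright(r.grab_frame("top")); cv2.imwrite("pics/s6.png",s)
# expected handle/knob (up) position in the scene view
cs=r.camera_info("scene"); a=np.radians(10.2);u=np.array([np.cos(a),np.sin(a),0]); hg=t-.007*u+[0,0,.0196]
print("knob up",proj(cs,hg-.0635*u+[0,0,.0765]),"down",proj(cs,hg-.112*u+[0,0,.016]), "front corner wrist", proj(w,hg+.023*u+[0,0,.022]), "tube end",proj(w,hg+.093*u))
# foot extent on both sides in wrist
g=cv2.cvtColor(bright(im),cv2.COLOR_BGR2GRAY)
for y in(200,220,240): print(y,g[y,100:270:8].tolist(),g[y,360:530:8].tolist())
p=lambda q:proj(w,q).round(0)
v=np.array([-u[1],u[0],0]); B=np.array([.56,.2142,.018]); print("foot edge pred L,R",p(B+.045*v),p(B-.045*v),"front",p(B+.045*u))
E
```

```text
[0.5895 0.2195 0.1214] [ 0.095   0.      0.0013 -0.004  -0.0326  0.0059]
knob up [352.65628212 142.36669848] down [334.61994346 148.87646647] front corner wrist [313.47658142 274.84614823] tube end [313.63239938  48.92665019]
200 [118, 119, 165, 155, 121, 100, 90, 95, 94, 116, 114, 74, 186, 208, 208, 209, 208, 208, 206, 206, 122, 148] [105, 96, 171, 172, 174, 174, 172, 169, 171, 172, 175, 176, 175, 172, 173, 174, 170, 169, 174, 175, 173, 174]
220 [208, 115, 115, 151, 113, 110, 113, 118, 112, 115, 105, 159, 209, 208, 209, 209, 208, 208, 207, 120, 124, 142] [104, 96, 94, 172, 173, 175, 173, 173, 175, 174, 172, 175, 175, 177, 175, 174, 173, 170, 172, 173, 171, 172]
240 [209, 208, 210, 208, 155, 103, 105, 101, 188, 208, 208, 209, 208, 209, 209, 209, 208, 208, 207, 116, 130, 135] [102, 120, 95, 172, 171, 173, 172, 174, 172, 175, 175, 172, 176, 175, 169, 175, 174, 173, 172, 173, 172, 176]
foot edge pred L,R [255. 236.] [373. 236.] front [314. 178.]
```

Foot edges in the wrist view are symmetric about column 314.5 against 314 predicted, so the lateral alignment is good. I'll lower in steps and watch the force.

Call:
carry_out(targets=[0,0.02,0,0.0013,0,0,0,0,0.04,0,0.0013,0,0,0,0,0.055,0,0.0013,0,0,0,0,0.065,0,0.0013,0,0,0,0,0.07,0,0.0013,0,0,0,0,0.07,0,0.0013,0,0,0])

```text
clock: 15.52
tcp_pos: [0.5882, 0.2196, 0.0514]
orientation: [2.132, 0.191, -2.126]
contact_force: [-0.6, 0.6, -6.3]
grip_width: 0.043
```

Call:
carry_out(targets=[0,0.006,0,0,0,0,0,0,0.012,0,0,0,0,0,0,0.017,0,0,0,0,0,0,0.021,0,0,0,0,0,0,0.021,0,0,0,0,0])

```text
clock: 16.15
tcp_pos: [0.588, 0.2195, 0.0299]
orientation: [2.131, 0.19, -2.126]
contact_force: [0.2, -0.2, -5.5]
grip_width: 0.0431
```

Call:
carry_out(targets=[0,0.003,0,0,0,0,0,0,0.0045,0,0,0,0,0,0,0.0045,0,0,0,0,0])

```text
clock: 16.52
tcp_pos: [0.5882, 0.2197, 0.0264]
orientation: [2.131, 0.19, -2.126]
contact_force: [-2.8, -1.4, 4.5]
grip_width: 0.0433
```

Seated: contact at TCP z 0.0264, exactly the predicted home height. I'll release, go up and over to the knob.

Call:
carry_out(targets=[0.055,0,0,0,0,0,0,0.065,0,0,0,0,0,0,0.065,0,0,0,0,0,0,0.065,-0.03,0,0,0,0,0,0.065,-0.08,0,0,0,0,0,0.065,-0.13,0,0,0,0,0,0.055,-0.145,0,0,0,0,0,0.045,-0.145,0,0.04,0,0,0,0.045,-0.145,0,0.07,0,0,0,0.045,-0.145,0,0.07,0,0,0])

```text
clock: 17.77
tcp_pos: [0.5166, 0.2066, 0.1705]
orientation: [2.128, 0.19, -2.127]
contact_force: [-0.3, -0.4, 0.5]
grip_width: 0.0451
```

```bash
python3 - <<'E'
from h import *
w=r.camera_info("wrist"); im=r.grab_frame("wrist"); t,Q=tcp(); print(t.round(4))
a=np.radians(10.2);u=np.array([np.cos(a),np.sin(a),0]);v=np.array([-u[1],u[0],0]);hg=np.array([.5813,.2185,.046])
for n,x,y,z in(("front topL",.023,.022,.022),("front topR",.023,-.022,.022),("knob",-.0635,0,.0765),("railL",-.066,.022,.022)): print(n,proj(w,hg+x*u+y*v+[0,0,z]).round(1))
cv2.imwrite("pics/w7.png",bright(im))
E
```

```text
[0.5183 0.2068 0.1708]
front topL [280.9  70.2]
front topR [347.2  70.4]
knob [313.8 221.2]
railL [283.9 199.1]
```

View pics/w7.png

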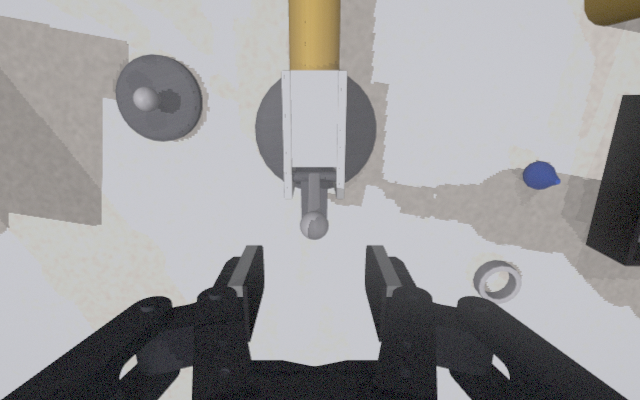

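The kaleidoscope sits on the foot, with head edges at (282..347, 70) as predicted, and the handle is still up with the knob at (314,225). I'll grip the knob and swing it down.

Call:
carry_out(targets=[0.045,0.03,0,0.001,0,0,0,0.045,0.066,0,0.001,0,0,0,0.045,0.066,0,0.001,0,0,0,0,0.066,0,0.001,0,0,0,0,0.066,0,0.001,0,0,0,0,0.066,0,0.001,0,0,0,0,0.066,0,0.001,0,0,0], squeeze=20)

```text
clock: 18.7
tcp_pos: [0.518, 0.207, 0.1059]
orientation: [2.132, 0.191, -2.124]
contact_force: [-0.9, -0.1, 5.7]
grip_width: 0.0152
```

Call:
carry_out(targets=[0,0.0038,0,0.0113,0,0,0,0,0.0102,0,0.0225,0,0,0,0,0.0189,0,0.0322,0,0,0,0,0.0294,0,0.0398,0,0,0,0,0.0412,0,0.0451,0,0,0,0,0.0518,0,0.0475,0,0,0,0,0.0604,0,0.0481,0,0,0,0,0.0615,0,0.0481,0,0,0,0,0.0615,0,0.0481,0,0,0])

```text
clock: 19.82
tcp_pos: [0.4703, 0.1984, 0.044]
orientation: [2.13, 0.19, -2.126]
contact_force: [-3.9, -0.3, 9.0]
grip_width: 0.0149
```

Call:
carry_out(targets=[0.04,-0.001,0,0,0,0,0,0.045,-0.001,0,0,0,0,0,0.045,-0.001,0,0,0,0,0,0.045,-0.03,0,0,0,0,0,0.045,-0.06,0,0,0,0,0,0,-0.06,0,0,0,0,0,0,-0.06,0,0,0,0,0,0,-0.06,0,0,0,0,0,0,-0.06,0,0,0,0,0,0,-0.032,0,0,0,0,0,0,-0.028,0,0,0,0,0,0,-0.028,0,0,0,0,0])

```text
clock: 21.32
tcp_pos: [0.4699, 0.1984, 0.0718]
orientation: [2.129, 0.19, -2.127]
contact_force: [0.1, -0.1, -0.3]
grip_width: 0.0004
```

No contact down to 0.0718. I'll press gently.

Call:
carry_out(targets=[0,0.001,0,0,0,0,0,0,0.002,0,0,0,0,0,0,0.003,0,0,0,0,0,0,0.003,0,0,0,0,0])

```text
clock: 21.82
tcp_pos: [0.4702, 0.1987, 0.0695]
orientation: [2.13, 0.19, -2.126]
contact_force: [-1.6, -0.3, 6.6]
grip_width: -0.0001
```

The press met a stiff stop at knob-top height (0.0695 against 0.0705 expected), so the handle is fully down. I'll retreat and check numerically, as the picture budget is used up.

Call:
carry_out(targets=[0,-0.03,0,0,0,0,0,0,-0.08,0,0,0,0,0,0,-0.13,0,0,0,0,0,0,-0.13,0,0.03,0,0,0,0,-0.13,0,0.03,0,0,0,0,-0.13,0,0.03,0,0,0])

```text
clock: 22.58
tcp_pos: [0.4407, 0.1932, 0.1994]
orientation: [2.13, 0.19, -2.125]
contact_force: [-0.4, 0.4, 0.2]
grip_width: 0.0002
```

```bash
python3 - <<'E'
from h import *
w=r.camera_info("wrist"); im=bright(r.grab_frame("wrist")); t,Q=tcp(); print(t.round(4),r.get_obs()["contact_force"].round(1))
a=np.radians(10.2);u=np.array([np.cos(a),np.sin(a),0]);v=np.array([-u[1],u[0],0]);hg=np.array([.5813,.2185,.046])
k=hg-.112*u+[0,0,.016]; kp=proj(w,k); print("knob down pred",kp.round(1),"up",proj(w,hg-.0635*u+[0,0,.0765]).round(1))
g=cv2.cvtColor(im,cv2.COLOR_BGR2GRAY); x,y=kp.round().astype(int)
C=cv2.HoughCircles(cv2.medianBlur(g,3),cv2.HOUGH_GRADIENT,1,20,param1=80,param2=12,minRadius=7,maxRadius=16)
print("knob circles",[c.round(1).tolist() for c in C[0] if abs(c[0]-x)<40 and abs(c[1]-y)<80])
for n,X,Y in(("front topL",.023,.022),("front topR",.023,-.022)): print(n,proj(w,hg+X*u+Y*v+[0,0,.022]).round(1))
fy=proj(w,hg+.023*u+[0,0,.022]); row_=int(fy[1])+15
print("head edges row",row_,g[row_,int(fy[0])-60:int(fy[0])+60:4].tolist())
col=int(fy[0]); print("front edge col",im[int(fy[1])-12:int(fy[1])+12:2,col].tolist())
# bystanders + red button, lid: compare top pictures before/after
T0=cv2.imread("pics/top0.png");T1=r.grab_frame("top"); cv2.imwrite("pics/t9.png",bright(T1))
for n,(x0,y0,x1,y1) in dict(press=(100,180,165,262),tear=(336,194,352,212),collar=(334,232,356,252),discA=(235,265,252,284),discB=(458,260,478,278),tube=(336,128,362,164),smallstand=(208,186,242,216)).items():
    d=cv2.absdiff(cv2.GaussianBlur(T0,(0,0),1),cv2.GaussianBlur(T1,(0,0),1))[y0:y1,x0:x1].max(2); print(n,d.max(),round(d.mean(),1))
E
```

```text
[0.4409 0.1933 0.1993] [-0.7  0.  -0.1]
knob down pred [314.4 150.3] up [314.6  83.9]
knob circles [[314.5, 151.5, 10.300000190734863], [353.5, 148.5, 9.100000381469727]]
front topL [282.4 -46.3]
front topR [346.9 -46.2]
head edges row -31 [34, 42, 45, 7, 37, 33, 29, 41, 43, 41, 41, 13, 33, 30, 40, 26, 25, 44, 7, 23, 30, 21, 42, 39, 42, 39, 43, 41, 35, 48]
front edge col [[189, 187, 186], [188, 188, 186], [187, 188, 187], [190, 190, 189], [190, 188, 187], [186, 188, 188], [186, 189, 188], [185, 188, 187], [186, 189, 188], [174, 179, 182], [171, 175, 181], [177, 182, 186]]
press 13 5.9
tear 23 15.8
collar 32 19.9
discA 40 32.1
discB 28 13.9
tube 32 7.4
smallstand 57 25.7
```

```bash
python3 -c "
from bench import r
print(r.hand_in())"
```

```text
the job is handed in; nothing more can be done
None
```

The job is done and handed in at about 23 s on the robot's clock. The lid is open and standing by itself. The kaleidoscope sits level on the larger stand's ball, with its handle pressed down.

**What was done:** I pulled the lid by its tab to about 1.49 rad and released it. I gripped the knob and swung the handle up, then lifted the kaleidoscope by its head and lowered it onto the ball. I swung the handle down and pressed it from above with closed fingers.

**Checks that agreed:**
- **Seating:** contact came at a TCP height of 0.0264 m, as predicted, and the head's front edge was where expected in the wrist picture.
- **Handle:** it was still up before locking. The final press met a firm stop at 0.0695 m, against 0.0705 m expected. The knob then appeared at (314.5, 151.5), against (314.4, 150.3) predicted for fully down.
- **Lid:** it was seen open after release and while the kaleidoscope was being carried, and nothing came near it afterwards.
- **Robot:** it touches nothing, with about 0.7 N or less measured at the wrist.

**Inconclusive or weaker checks:**
- **Bystanders:** comparing top pictures from before and after showed brightness changes at the bystanders. The arm's shadow is the likely cause, so this check was inconclusive. In the wrist pictures the teardrop, collar and small stand looked undisturbed, and the arm never went near the press.
- **Final state:** I had used all 12 picture views, so the locked handle was confirmed only by calculation.
- **Head edges:** the last check of them failed because they were outside the picture.

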